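# Put the mixed-up lids back on their own jars

### The job

The three clay jars have each been given another jar's lid. Put every lid back on the jar whose shape it shares, fully down in the mouth, with the square lid's sides squared up to its jar and the oval lid lying the long way of its jar; the empty plaster stand is free for a lid on the way. Set the lids down gently without dropping or tipping them, leave the jars standing where they are, and do not disturb the pot, the tub or the bowl of tools.

Things in the scene. Friction and masses are not known exactly. Their poses are not given: they have to be found in the camera images.
- lid_round: Pale clay lid: round plate 84 mm across, 8 mm thick; on top a round knob 24 mm wide, 32 mm high, to grip from above; below, a round boss 43 mm wide, 8 mm deep, fits any jar's mouth. Origin: centre of the boss underside, z up; plate top +16 mm, knob top +48 mm. 0.13 kg. Starts on the square jar.
- lid_square: Pale clay lid: square plate 80 x 80 mm, 8 mm thick; on top a 24 x 24 mm square knob in line with the sides, 32 mm high, to grip from above; below, a round boss 43 mm wide, 8 mm deep, fits any jar's mouth. Origin: centre of the boss underside, z up; plate top +16 mm, knob top +48 mm. x, y: along the sides. 0.14 kg. Starts on the oval jar.
- lid_oval: Pale clay lid: oval plate 112 x 80 mm, 8 mm thick; on top a bar knob 42 mm long (along x), 20 mm thick, 32 mm high, to grip from above; below, a round boss 43 mm wide, 8 mm deep, fits any jar's mouth. Origin: centre of the boss underside, z up; plate top +16 mm, knob top +48 mm. x: the long way. 0.16 kg. Starts on the round jar.
- jar_round: Round grey clay jar, 120 mm across at its widest (shows around any lid from above), narrowing to a round collar 74 mm outside, flat rim 100 mm up, mouth 62 mm wide. Origin: centre of the foot, z up. Loose, 0.9 kg. A lid is fully down when its origin is 92 mm above this one (plate on rim, boss in mouth, 9 mm sideways play).
- jar_square: Square grey clay jar, 114 x 114 mm at its widest (shows around any lid from above), narrowing to a round collar 74 mm outside, flat rim 100 mm up, mouth 62 mm wide. Origin: centre of the foot, z up. x, y: along the sides. Loose, 0.9 kg. A lid is fully down when its origin is 92 mm above this one (plate on rim, boss in mouth, 9 mm sideways play).
- jar_oval: Oval grey clay jar, 156 x 112 mm at its widest (shows around any lid from above), narrowing to a round collar 74 mm outside, flat rim 100 mm up, mouth 62 mm wide. Origin: centre of the foot, z up. x: the long way. Loose, 0.9 kg. A lid is fully down when its origin is 92 mm above this one (plate on rim, boss in mouth, 9 mm sideways play).
- plaster_stand: Low white plaster cylinder, 140 mm across, its flat top 85 mm above the table, fixed, empty at the start: a free place to set a lid down (it stands there on its boss). Origin: centre of its underside, on the table.
- small_pot: Bystander: small dark raw-clay pot with a flared rim, 80 mm across, 70 mm high, beyond the jars. Origin: centre of its foot. Leave it alone.
- water_tub: Bystander: open white plastic tub, 88 mm across, 85 mm high, beyond the jars. Origin: centre of its foot. Leave it alone.
- tool_bowl: Bystander: terracotta bowl, 140 mm across, 62 mm high, with modelling tools standing up to about 155 mm, to the robot's left of the jars. Origin: centre of its foot. Leave it alone.
Mind the look-alikes: they are no part of the job. What is shaped like the jar_oval but turquoise is not meant.

How it is judged:
By the outcome, as a careful person would: the job done as asked, in the order asked, and still so for the second after the job is handed in, with the robot touching nothing.
It also fails if it takes over 112 s, if anything falls off the work surface, if the arm or the gripper's body presses on something with over 40 N, if the wrist force passes 120 N, or if a joint passes its speed limit or range.

### The arm

A 6-joint arm with a two-finger parallel gripper is mounted at the origin on the work surface. World frame = base frame: x ahead of the robot, y to its left, z up, the work surface at z = 0. Lengths are in mm, angles in rad, forces in N, time in s.
With the tool pointing down it reaches from about 275 to 1000 mm from the base axis. Payload 8.4 kg.
Tool frame: the origin (TCP) lies at the very end of the fingers, on their centre line; the grasp point (between the pads) lies r.hold_point_z behind it (r.hold_point_z is the distance from the TCP to the grasp point, in mm); x points along the fingers, z is the direction in which the jaws open and shut, and the axes are right-handed (so a half turn about x gives the same grasp; the last joint's range is limited). The gripper opens to 85 mm and grips with 20 to 120 N. Pads are 22 mm wide; open, the fingers measure 114 mm over their backs; the gripper's body (76 mm by 85 mm) begins 54 mm behind the grasp point. The pads swing forward as they close: fully open they stand 13 mm farther back than shut.
Start: joints at [1.127, 0.353, 1.633, -0, 1.155, -0.002], TCP at [267.228, 564.993, 231.281] pointing down, gripper open.
Joint ranges: [-2.63, 2.63], [-0.92, 2.1], [0.06, 2.66], [-1.3, 4.44], [0, 2.69], [-3.02, 3.02]. Speed limits (rad/s): [2.22, 2.22, 2.79, 3.14, 3.14, 3.14].

### API

Orientations are given as [roll, pitch, yaw] about the fixed x, y, z axes, in that order (R = Rz(yaw) Ry(pitch) Rx(roll)).
In Python, from rig import r gives the robot as it stands.
- The arm moves only by the tool jog_arm, never from a script. Its argument "series" is a list of rows, each a list of 7 numbers: the turn, a rotation vector about the tool's x, y, z in degrees, then the shift along the tool's x, y, z in cm, then the opening, from 0 (shut) to 1 (fully open). In form: [[wx, wy, wz, tx, ty, tz, fingers], ...]. A call has 1 to 20 rows; each row shifts and turns the commanded pose from where the row before left it, along the tool's axes as they then stand; what a row does not reach is not made up. A row lasts 1/10 s, in which the tool goes at most 50 mm and 8.59 degrees, less where a joint would pass 70% of its speed; a pose out of reach is approached as far as the arm can. A call with a gripper value outside its range is refused whole. The fingers move at their own pace and stop on an object; "force" is the grip in N (left out, the last holds). Time passes only in rows, so rows that do not move let the fingers close. It gives the time, the measured TCP pose, the force and the opening at its end, in the units of the state.
- r.sense(): the state, without advancing time (a new reading comes with each control period).
- r.grab_frame(name): name is "scene" or "top" or "wrist"; returns (picture, depth): 480x640x3 uint8, red, green, blue; 480x640 float32, mm along the optical axis (not along the pixel's ray), 0 where there is no reading.
- r.get_calibration(name): a dict with "mtx" (3x3 intrinsics, pixels), "position" and "rotation" of the camera in the world; the wrist camera has in their place "mount" (4x4, takes a point from camera to tool coordinates, whose origin is the TCP and whose axes are the tool frame's). Camera axes: x right, y down, z forward; pixel columns grow to the right and rows downward; lengths in mm; the calibration is good to about 2 mm. A picture is of the moment at which its call begins: read the wrist's pose just before it. get_calibration takes no time and is no camera call.
- r.sign_off(): hands the job in, once; it reports no verdict.
The state is a dict: "clock": time; "qpos": joint angles; "qvel": joint speeds; "joint_efforts": joint torques, N m; "eef_pos": TCP position; "tcp_rot": TCP orientation; "contact_force": force on the tool from outside, world axes, zero at the start; "wrist_torque": the same for the moment, N m; "opening": opening from 0.0 (shut) to 1.0 (fully open).
Only numpy, scipy, OpenCV 4.12 (cv2) and the standard library are available. Lean on these libraries where they do the work, as an engineer would, in place of code of your own. Each camera call takes 0.05 s, during which the arm holds its last target.

## Working session

There is one attempt and no reset: what is moved stays moved. The work goes in short steps, Python scripts to look and compute and a tool call to move; the robot and the scene stay as the last step left them, time stands still between calls to the robot, and variables do not carry over. Pictures are saved under pics/ and viewed, and the job is handed in when it is done.

Besides the shell and the picture viewer there is one more tool, called after "Emit:" by a JSON object that holds its "api" and its "payload", one argument or row to a line. jog_arm: Moves the arm, as the interface text tells. Its arguments: {"type":"object","properties":{"series":{"type":"array"},"force":{"type":"number"}},"required":["series"]}

```bash
ls; mkdir -p pics; cat > h.py <<'E'
from rig import r
import numpy as np, cv2
def snap(n,f):
    im,d=r.grab_frame(n); cv2.imwrite(f'pics/{f}.png',im[:,:,::-1]); np.save(f'pics/{f}.npy',d); return im,d
E
python3 - <<'E'
from h import *
for n in ('scene','top'): snap(n,n+'0')
print(r.sense()); print(r.hold_point_z)
for n in ('scene','top','wrist'): print(n,r.get_calibration(n))
E
```

```text
pics
{'clock': 0.1, 'qpos': array([ 1.12661507e+00,  3.53602026e-01,  1.63407399e+00,  1.13246896e-05,
        1.15520184e+00, -2.41134442e-03]), 'qvel': array([-0.00188169, -0.00223643, -0.00099727, -0.00117521,  0.00135211,
       -0.0018654 ]), 'joint_efforts': array([-1.21189038e-03, -6.06353116e+01, -3.42821324e+01, -2.00804411e-04,
        3.98071294e-03,  5.87985852e-06]), 'eef_pos': array([267.02755333, 564.60070573, 230.61621829]), 'tcp_rot': array([ 3.13112451,  1.56951109, -2.02303896]), 'contact_force': array([ 0.70649069, -0.09353266,  0.53088205]), 'wrist_torque': array([-0.03286899, -0.00948715,  0.00012944]), 'opening': 0.9969138948544014}
18.700000000000003
scene {'mtx': array([[585.02391023,   0.        , 322.43415016],
       [  0.        , 585.02391023, 244.09344971],
       [  0.        ,   0.        ,   1.        ]]), 'position': array([1353.29516301,  879.70465156,  845.93843293]), 'rotation': array([-2.18668573, -0.02170812,  2.33602146])}
top {'mtx': array([[546.54590294,   0.        , 314.23905009],
       [  0.        , 546.54590294, 246.34770111],
       [  0.        ,   0.        ,   1.        ]]), 'position': array([ 481.53712441,  147.21982637, 1483.57712113]), 'rotation': array([-3.07930741, -0.02073187, -1.55268212])}
wrist {'mtx': array([[336.18425524,   0.        , 313.43971687],
       [  0.        , 336.18425524, 241.51089004],
       [  0.        ,   0.        ,   1.        ]]), 'mount': array([[-1.05274753e-03, -3.29619667e-01,  9.44113217e-01,
        -1.42449201e+02],
       [ 3.43294247e-04, -9.44113804e-01, -3.29619490e-01,
         8.46685064e+01],
       [ 9.99999387e-01, -2.28974665e-05,  1.10707001e-03,
        -5.02655499e-01],
       [ 0.00000000e+00,  0.00000000e+00,  0.00000000e+00,
         1.00000000e+00]])}
```

View pics/top0.png

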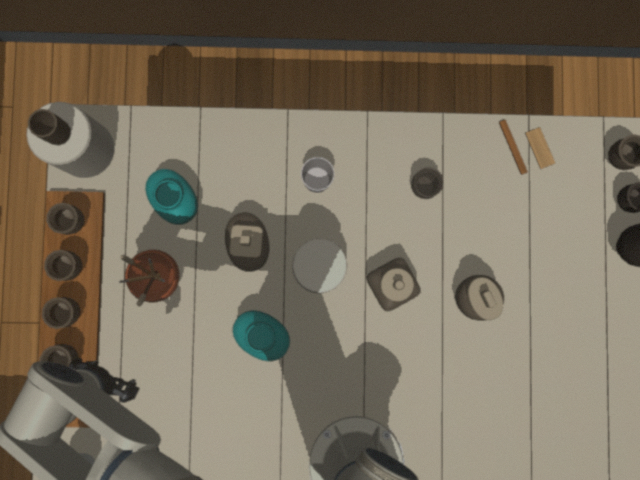

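View pics/scene0.png

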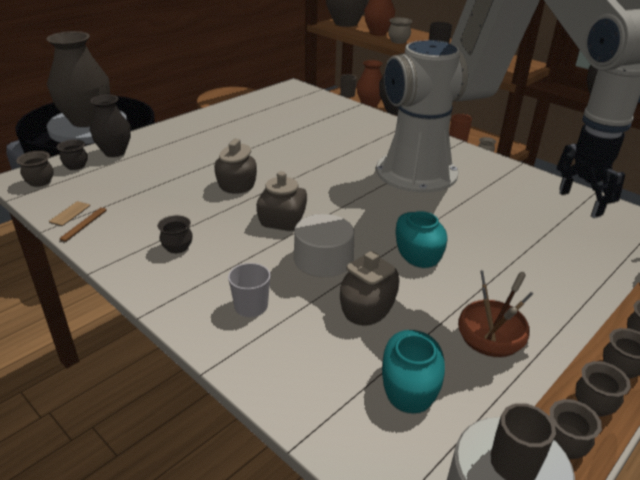

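```bash
cat >> h.py <<'E'
from scipy.spatial.transform import Rotation as Ro
def cam(n,s=None):
    c=r.get_calibration(n); K=c['mtx']
    if n=='wrist':
        T=np.eye(4);T[:3,:3]=Ro.from_euler('xyz',s['tcp_rot']).as_matrix();T[:3,3]=s['eef_pos'];T=T@c['mount'];return K,T[:3,:3],T[:3,3]
    return K,Ro.from_euler('xyz',c['rotation']).as_matrix(),c['position']
def back(C,u,v,z):  # intersect ray with plane z
    K,R,p=C; u=np.atleast_1d(u).astype(float);v=np.atleast_1d(v).astype(float)
    ray=(R@np.linalg.inv(K)@np.stack([u,v,np.ones_like(u)])).T
    return p+ray*((z-p[2])/ray[:,2])[:,None]
def cloud(C,d):
    K,R,p=C; v,u=np.mgrid[:d.shape[0],:d.shape[1]]
    P=np.stack([u,v,np.ones_like(u)],-1)@np.linalg.inv(K).T*d[...,None]
    return P@R.T+p
E
python3 - <<'E'
from h import *
im=cv2.imread('pics/top0.png'); d=np.load('pics/top0.npy')
cs=[im[y-40:y+40,x-40:x+40] for x,y in((247,240),(393,284),(480,298),(320,265))]
cs=[cv2.resize(c,(400,300) if 0 else (300,300),interpolation=cv2.INTER_CUBIC) for c in cs]
cs=[np.clip(c.astype(float)*1.3,0,255).astype(np.uint8) for c in cs]
cv2.imwrite('pics/crops0.png',np.vstack([np.hstack(cs[:2]),np.hstack(cs[2:])]))
P=cloud(cam('top'),d)
for x,y in((247,240),(245,240),(238,253),(393,284),(399,284),(388,288),(480,298),(488,292),(476,305),(320,265),(315,173),(427,184),(152,275),(320,330),(500,400)): print((x,y),P[y,x].round(1))
E
```

```text
(247, 240) [577.8 285.9 146.3]
(245, 240) [578.  291.2 142.3]
(238, 253) [547.3 311.3 109.7]
(393, 284) [476.7 -79.  113.4]
(399, 284) [477.1 -89.7 138.2]
(388, 288) [466.4 -67.6 106.2]
(480, 298) [ 445.4 -300.4  108. ]
(488, 292) [ 461.4 -309.   142.5]
(476, 305) [ 427.8 -289.2  111.1]
(320, 265) [521.5 104.4  92.3]
(315, 173) [775.3 119.8   4.5]
(427, 184) [ 751.  -187.2    8. ]
(152, 275) [488.6 541.3  46.3]
(320, 330) [349.6  98.7   5.7]
(500, 400) [ 168.2 -392.5   -8.4]
```

View pics/crops0.png

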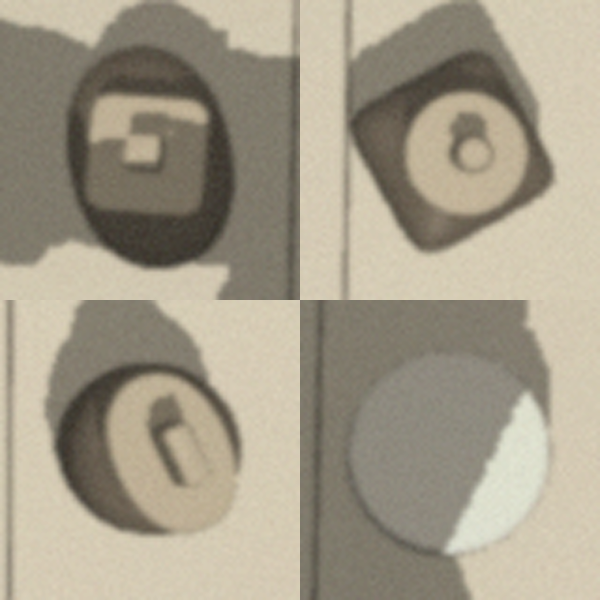

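```bash
cat >> h.py <<'E'
def wrap(a,m=np.pi): # wrap to +-m/2
    return (a+m/2)%m-m/2
def plan(x,y,z,jaw=None,s=None):
    """jaw: desired jaw-axis angle in rad mod pi"""
    s=s or r.sense(); R=Ro.from_euler('xyz',s['tcp_rot']).as_matrix(); p=s['eef_pos']
    dt=R.T@(np.array([x,y,z])-p)/10
    zz=R[:,2]; cur=np.arctan2(zz[1],zz[0])
    print('pos',p.round(1),'jaw deg',np.degrees(cur).round(2),'tilt',np.degrees(np.arccos(-R[2,0])).round(2),'q',s['qpos'].round(2),'t',s['clock'])
    print('shift cm tool x,y,z',dt.round(3))
    if jaw is not None:
        da=wrap(jaw-cur); print('turn wx deg (tool x down => -dyaw)',np.degrees(-da).round(2),'alt +-180')
def proj(C,P):
    K,R,p=C; q=(np.atleast_2d(P)-p)@R@K.T; return q[:,:2]/q[:,2:]
E
python3 - <<'E'
from h import *
C=cam('top')
for n,u,v in(('sq',244.9,239.7),('ro',399.4,284.8),('ov',489.9,299.1)): print(n,back(C,u,v,140).round(1))
print('stand',back(C,320,265,85))
# oval knob axis: crop ends
a=back(C,440+165/3.75,258+125/3.75,140)[0];b=back(C,440+208/3.75,258+180/3.75,140)[0];print(np.degrees(np.arctan2(*(b-a)[1::-1])))
plan(440,-315,250,np.radians(0))
E
```

```text
sq [[578.9 291.7 140. ]]
ro [[475.1 -90.4 140. ]]
ov [[ 444.  -314.5  140. ]]
stand [[521.7497362  104.19312417  85.        ]]
-141.3716740511474
pos [267.  564.6 230.6] jaw deg 64.69 tilt 0.07 q [ 1.13  0.35  1.63  0.    1.16 -0.  ] t 0.1
shift cm tool x,y,z [ -1.846 -53.243 -72.123]
turn wx deg (tool x down => -dyaw) 64.69 alt +-180
```

Emit:
{"api": "jog_arm", "payload": {
  "series": [
    [0,0,0,-0.1,-2.66,-3.6,1],
    [0,0,0,-0.1,-2.66,-3.6,1],
    [0,0,0,-0.1,-2.66,-3.6,1],
    [0,0,0,-0.1,-2.66,-3.6,1],
    [0,0,0,-0.1,-2.66,-3.6,1],
    [0,0,0,-0.1,-2.66,-3.6,1],
    [0,0,0,-0.1,-2.66,-3.6,1],
    [0,0,0,-0.1,-2.66,-3.6,1],
    [0,0,0,-0.1,-2.66,-3.6,1],
    [0,0,0,-0.1,-2.66,-3.6,1],
    [0,0,0,-0.1,-2.66,-3.6,1],
    [0,0,0,-0.1,-2.66,-3.6,1],
    [0,0,0,-0.1,-2.66,-3.6,1],
    [0,0,0,-0.1,-2.66,-3.6,1],
    [0,0,0,-0.1,-2.66,-3.6,1],
    [0,0,0,-0.1,-2.66,-3.6,1],
    [0,0,0,-0.1,-2.66,-3.6,1],
    [0,0,0,-0.1,-2.66,-3.6,1],
    [0,0,0,-0.1,-2.66,-3.6,1],
    [0,0,0,-0.1,-2.66,-3.6,1]
  ]
}}

```text
clock: 2.1
eef_pos: [440.1, -315.2, 251.0]
tcp_rot: [1.174, 1.57, 2.303]
contact_force: [1.0, 0.7, -0.4]
opening: 1.001
```

Emit:
{"api": "jog_arm", "payload": {
  "series": [
    [8.3,0,0,0,0,0,1],
    [8.3,0,0,0,0,0,1],
    [8.3,0,0,0,0,0,1],
    [8.3,0,0,0,0,0,1],
    [8.3,0,0,0,0,0,1],
    [8.3,0,0,0,0,0,1],
    [8.3,0,0,0,0,0,1],
    [8.3,0,0,0,0,0,1],
    [8.3,0,0,0,0,0,1],
    [8.3,0,0,0,0,0,1],
    [8.3,0,0,0,0,0,1],
    [8.3,0,0,0,0,0,1],
    [8.3,0,0,0,0,0,1],
    [8.3,0,0,0,0,0,1],
    [8.3,0,0,0,0,0,1],
    [0,0,0,0,0,0,1],
    [0,0,0,0,0,0,1]
  ]
}}

```text
clock: 3.8
eef_pos: [440.2, -313.2, 251.1]
tcp_rot: [-2.747, 1.57, 2.497]
contact_force: [-0.3, 0.7, 0.4]
opening: 1.0
```

```bash
python3 - <<'E'
from h import *
plan(444,-314.5,250,np.radians(-60))
s=r.sense(); im,d=snap('wrist','w1'); P=cloud(cam('wrist',s),d)
np.save('pics/w1s.npy',s,allow_pickle=True)
print(proj(cam('wrist',s),[[444,-314.5,140]]))
E
```

```text
pos [ 440.2 -313.2  251.1] jaw deg -59.57 tilt 0.03 q [-0.62  0.2   1.79  0.    1.15  0.42] t 3.8
shift cm tool x,y,z [0.107 0.266 0.303]
turn wx deg (tool x down => -dyaw) 0.43 alt +-180
[[316.63240357 234.45027   ]]
```

View pics/w1.png

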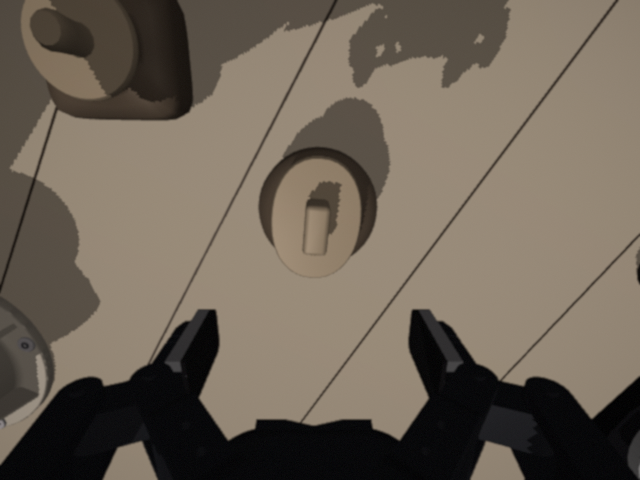

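```bash
cat >> h.py <<'E'
def crop(f,x,y,w=70,h=70,k=None,out=None):
    im=cv2.imread(f'pics/{f}.png')[y-h:y+h,x-w:x+w]; k=k or min(800/(2*w),600/(2*h))
    im=cv2.resize(im,None,fx=k,fy=k,interpolation=cv2.INTER_CUBIC)
    im=np.clip(im*(200/max(np.percentile(im,98),1)),0,255).astype(np.uint8)
    cv2.imwrite(f'pics/{out or f+"_c"}.png',im); print('scale',k,'origin',x-w,y-h)
E
python3 - <<'E'
from h import *
s=np.load('pics/w1s.npy',allow_pickle=True).item(); d=np.load('pics/w1.npy')
C=cam('wrist',s); P=cloud(C,d)
roi=np.zeros(d.shape,bool); roi[140:290,250:390]=1
for lo,hi in((133,150),(100,117)):
    m=roi&(P[...,2]>lo)&(P[...,2]<hi)&(d>0)
    Q=P[m]; print(m.sum(),Q.mean(0).round(1),np.median(Q[:,2]))
    rc=cv2.minAreaRect(Q[:,:2].astype(np.float32)); print(rc)
    hull=cv2.convexHull(Q[:,:2].astype(np.float32)); print(cv2.fitEllipse(hull))
crop('w1',318,212)
E
```

```text
1237 [ 447.  -312.1  139.1] 139.34857268565858
((445.716064453125, -312.8587646484375), (41.61897277832031, 20.010528564453125), 25.83084487915039)
((445.6064453125, -312.5496520996094), (25.755970001220703, 46.90186309814453), 114.29192352294922)
7556 [ 449.8 -310.4  107.7] 107.70751742493118
((445.4583435058594, -312.865234375), (111.3951187133789, 79.53062438964844), 25.91355323791504)
((445.46722412109375, -312.96246337890625), (81.10784912109375, 113.6361312866211), 115.73439025878906)
scale 4.285714285714286 origin 248 142
```

View pics/w1_c.png

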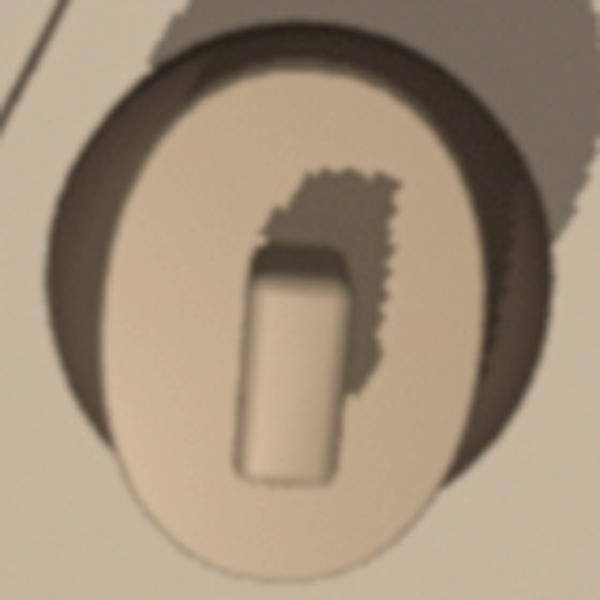

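```bash
python3 - <<'E'
from h import *
plan(445.5,-312.9,113,np.radians(25.9-90))
E
```

```text
pos [ 440.2 -313.3  251.1] jaw deg -59.58 tilt 0.02 q [-0.62  0.2   1.79 -0.    1.15  0.42] t 3.85
shift cm tool x,y,z [13.812  0.48   0.242]
turn wx deg (tool x down => -dyaw) 4.52 alt +-180
```

Emit:
{"api": "jog_arm", "payload": {
  "series": [
    [0,0,0,0,0.48,0.24,1],
    [4.5,0,0,1.8,0,0,1],
    [0,0,0,3,0,0,1],
    [0,0,0,3,0,0,1],
    [0,0,0,3,0,0,1],
    [0,0,0,2,0,0,1],
    [0,0,0,1,0,0,1],
    [0,0,0,0,0,0,1],
    [0,0,0,0,0,0,0],
    [0,0,0,0,0,0,0],
    [0,0,0,0,0,0,0],
    [0,0,0,0,0,0,0],
    [0,0,0,0,0,0,0],
    [0,0,0,0,0,0,0],
    [0,0,0,0,0,0,0],
    [0,0,0,0,0,0,0]
  ],
  "force": 40
}}

```text
clock: 5.45
eef_pos: [446.0, -313.3, 114.0]
tcp_rot: [0.504, 1.57, -0.619]
contact_force: [-0.5, -0.3, 5.2]
opening: 0.225
```

Emit:
{"api": "jog_arm", "payload": {
  "series": [
    [0,0,0,-0.5,0,0,0],
    [0,0,0,-1,0,0,0],
    [0,0,0,-1.5,0,0,0],
    [0,0,0,-2,0,0,0],
    [0,0,0,-3,0,0,0],
    [0,0,0,-3,0,0,0],
    [0,0,0,-2,0,0,0],
    [0,0,0,0,0,0,0]
  ]
}}

```text
clock: 6.25
eef_pos: [447.0, -314.0, 246.7]
tcp_rot: [0.513, 1.565, -0.61]
contact_force: [0.2, -0.8, -2.5]
opening: 0.227
```

```bash
python3 - <<'E'
from h import *
print(r.sense()['contact_force'])
plan(521.7,104.2,240,np.radians(25.9-90))
s=r.sense(); im,d=snap('wrist','w2'); np.save('pics/w2s.npy',s,allow_pickle=True)
E
```

```text
[ 0.15150675 -0.77470137 -2.47322578]
pos [ 447.  -314.   246.7] jaw deg -64.32 tilt 0.32 q [-0.62  0.21  1.79  0.    1.13  0.51] t 6.25
shift cm tool x,y,z [  0.568  24.854 -34.448]
turn wx deg (tool x down => -dyaw) -0.22 alt +-180
```

View pics/w2.png

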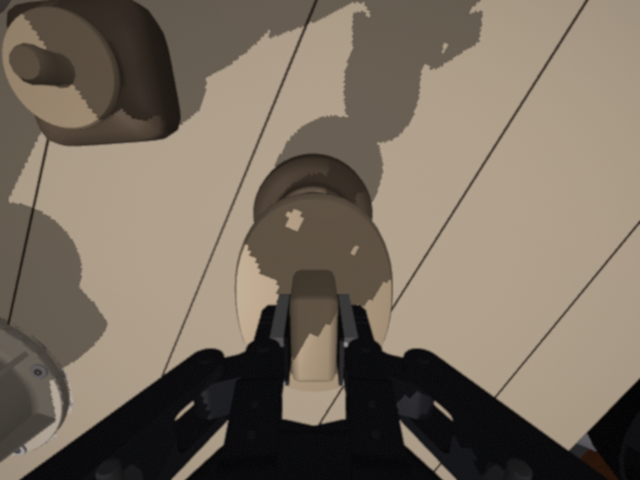

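Emit:
{"api": "jog_arm", "payload": {
  "series": [
    [0,0,0,0,1.13,-1.56,0],
    [0,0,0,0.05,2.26,-3.13,0],
    [0,0,0,0.05,2.26,-3.13,0],
    [0,0,0,0.05,2.26,-3.13,0],
    [0,0,0,0.05,2.26,-3.13,0],
    [0,0,0,0.05,2.26,-3.13,0],
    [0,0,0,0.05,2.26,-3.13,0],
    [0,0,0,0.05,2.26,-3.13,0],
    [0,0,0,0.05,2.26,-3.13,0],
    [0,0,0,0.05,2.26,-3.13,0],
    [0,0,0,0.05,2.26,-3.13,0],
    [0,0,0,0,1.13,-1.56,0],
    [0,0,0,0,0,0,0],
    [0,0,0,0,0,0,0]
  ]
}}

```text
clock: 7.7
eef_pos: [519.5, 104.8, 236.9]
tcp_rot: [-1.671, 1.568, -2.792]
contact_force: [-1.6, -0.3, -2.1]
opening: 0.221
```

Emit:
{"api": "jog_arm", "payload": {
  "series": [
    [0,0,0,1,0,0,0],
    [0,0,0,2.5,0,0,0],
    [0,0,0,3,0,0,0],
    [0,0,0,2.5,0,0,0],
    [0,0,0,2,0,0,0],
    [0,0,0,1,0,0,0],
    [0,0,0,0.5,0,0,0],
    [0,0,0,0,0,0,0],
    [0,0,0,0,0,0,0]
  ]
}}

```text
clock: 8.6
eef_pos: [521.1, 104.8, 114.0]
tcp_rot: [1.29, 1.57, 0.168]
contact_force: [0.3, 0.0, -1.6]
opening: 0.228
```

```bash
python3 - <<'E'
from h import *
plan(521.7,104.2,107,np.radians(25.9-90))
s=r.sense(); im,d=snap('wrist','w3'); np.save('pics/w3s.npy',s,allow_pickle=True)
snap('scene','s3');crop('s3',330,240,100,75)
E
```

```text
pos [521.1 104.8 114. ] jaw deg -64.33 tilt 0.07 q [ 0.2   0.36  1.93 -0.    0.85  1.32] t 8.6
shift cm tool x,y,z [0.703 0.027 0.084]
turn wx deg (tool x down => -dyaw) -0.23 alt +-180
scale 4.0 origin 230 165
```

View pics/w3.png

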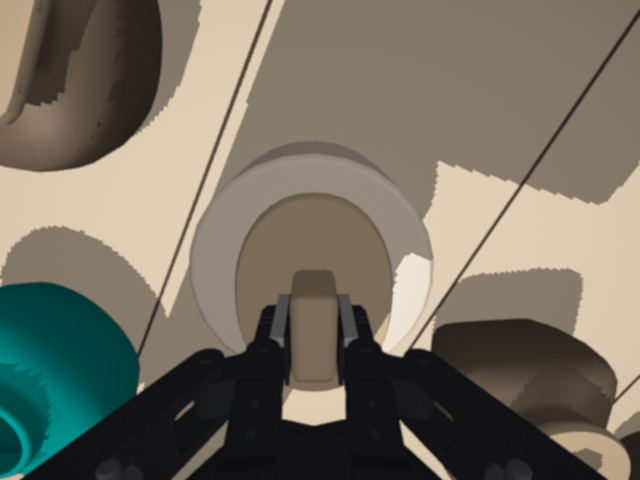

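View pics/s3_c.png

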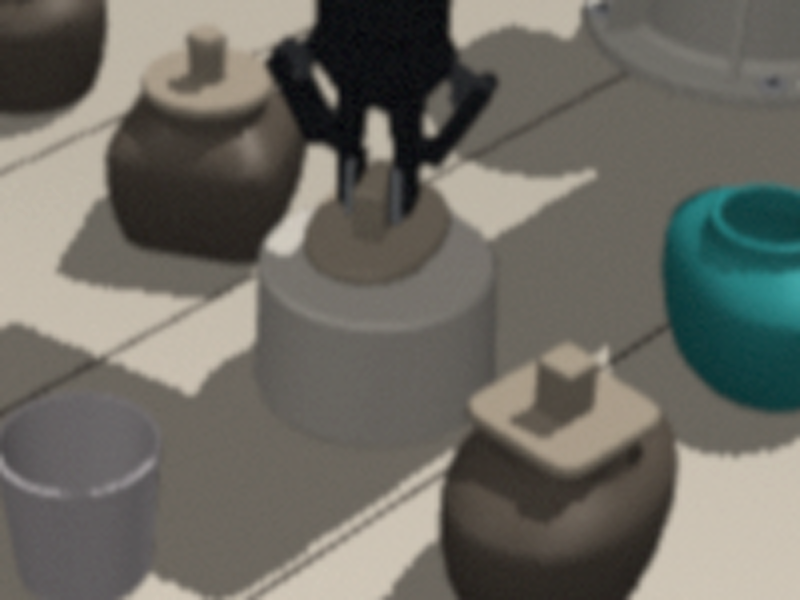

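Emit:
{"api": "jog_arm", "payload": {
  "series": [
    [0,0,0,0.2,0,0,0],
    [0,0,0,0.2,0,0,0],
    [0,0,0,0.1,0,0,0],
    [0,0,0,0.1,0,0,0],
    [0,0,0,0,0,0,0],
    [0,0,0,0,0,0,0]
  ]
}}

```text
clock: 9.3
eef_pos: [520.5, 104.9, 107.2]
tcp_rot: [-1.897, 1.571, -3.02]
contact_force: [-0.1, 0.4, -2.2]
opening: 0.225
```

Emit:
{"api": "jog_arm", "payload": {
  "series": [
    [0,0,0,0.05,0,0,0],
    [0,0,0,0.05,0,0,0],
    [0,0,0,0,0,0,0]
  ]
}}

```text
clock: 9.6
eef_pos: [520.6, 105.0, 107.0]
tcp_rot: [1.324, 1.571, 0.201]
contact_force: [-3.5, -0.3, 7.0]
opening: 0.227
```

Contact (7 N up). Release and rise.

Emit:
{"api": "jog_arm", "payload": {
  "series": [
    [0,0,0,0,0,0,0.4],
    [0,0,0,0,0,0,0.6],
    [0,0,0,0,0,0,0.8],
    [0,0,0,0,0,0,1],
    [0,0,0,0,0,0,1],
    [0,0,0,-1,0,0,1],
    [0,0,0,-3,0,0,1],
    [0,0,0,-4,0,0,1],
    [0,0,0,-4,0,0,1],
    [0,0,0,-3,0,0,1],
    [0,0,0,0,0,0,1],
    [0,0,0,0,0,0,1]
  ]
}}

```text
clock: 10.8
eef_pos: [520.7, 105.0, 257.3]
tcp_rot: [1.317, 1.569, 0.194]
contact_force: [0.1, -0.1, -1.1]
opening: 0.999
```

```bash
cat >> h.py <<'E'
def fit(P,d,roi,bands=((133,150),(100,117))):
    y0,y1,x0,x1=roi; M=np.zeros(d.shape,bool); M[y0:y1,x0:x1]=1; 
    for lo,hi in bands:
        m=M&(P[...,2]>lo)&(P[...,2]<hi)&(d>0)
        n,l,st,_=cv2.connectedComponentsWithStats(m.astype(np.uint8))
        m=l==1+np.argmax(st[1:,4]); Q=P[m]
        h=cv2.convexHull(Q[:,:2].astype(np.float32))
        print(lo,hi,m.sum(),'z',np.median(Q[:,2]).round(1),'rect',cv2.minAreaRect(h),'ell',cv2.fitEllipse(h),'circ',cv2.minEnclosingCircle(h))
def wsnap(f):
    s=r.sense(); im,d=snap('wrist',f); np.save(f'pics/{f}s.npy',s,allow_pickle=True); return s,d,cloud(cam('wrist',s),d)
E
python3 - <<'E'
from h import *
s,d,P=wsnap('w4')
fit(P,d,(140,320,230,410),((126,143),(93,110)))
plan(475,-90,250,np.radians(25.9-90))
E
```

```text
126 143 1126 z 132.3 rect ((520.9298706054688, 104.29446411132812), (41.50313186645508, 19.785911560058594), 25.490394592285156) ell ((520.9862060546875, 104.48104095458984), (30.399860382080078, 44.09601974487305), 115.56996154785156) circ ((521.0060424804688, 104.15235900878906), 21.6385440826416)
93 110 6868 z 100.7 rect ((521.0857543945312, 104.22227478027344), (110.41127014160156, 79.70451354980469), 23.104169845581055) ell ((520.590576171875, 104.34815216064453), (81.48946380615234, 113.1399154663086), 115.71412658691406) circ ((521.7303466796875, 102.83577728271484), 55.64600372314453)
pos [520.  104.8 256.1] jaw deg -64.31 tilt 0.02 q [ 0.2   0.18  1.81 -0.    1.15  1.32] t 10.85
shift cm tool x,y,z [  0.612 -12.503  15.607]
turn wx deg (tool x down => -dyaw) -0.21 alt +-180
```

View pics/w4.png

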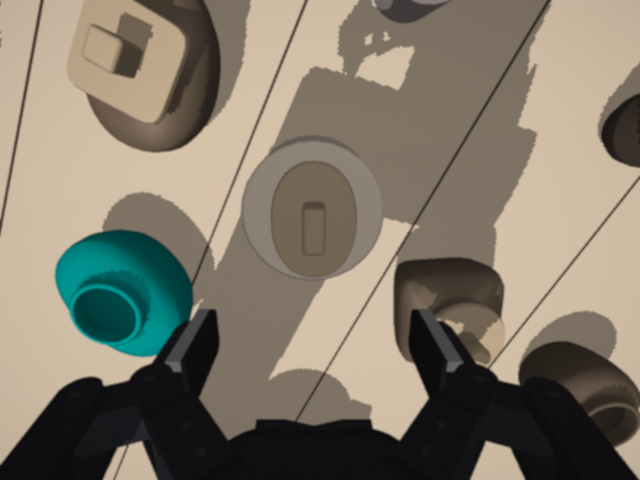

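```bash
python3 - <<'E'
from h import *
plan(450,-300,250)
E
```

```text
pos [520.  104.8 256.1] jaw deg -64.31 tilt 0.02 q [ 0.2   0.18  1.81 -0.    1.15  1.32] t 10.85
shift cm tool x,y,z [  0.615 -23.859  33.448]
```

Emit:
{"api": "jog_arm", "payload": {
  "series": [
    [0,0,0,0,-2.4,3.3,1],
    [0,0,0,0,-2.4,3.3,1],
    [0,0,0,0,-2.4,3.3,1],
    [0,0,0,0,-2.4,3.3,1],
    [0,0,0,0,-2.4,3.3,1],
    [0,0,0,0,-2.4,3.3,1],
    [0,0,0,0,-2.4,3.3,1],
    [0,0,0,0,-2.4,3.3,1],
    [0,0,0,0,-2.4,3.3,1],
    [0,0,0,0,-2.4,3.3,1],
    [0,0,0,0,0,0,1],
    [0,0,0,0,0,0,1],
    [0,0,0,0,0,0,1]
  ]
}}

```text
clock: 12.15
eef_pos: [446.8, -295.5, 255.2]
tcp_rot: [-2.758, 1.569, 2.403]
contact_force: [0.5, -0.2, -0.3]
opening: 0.998
```

```bash
python3 - <<'E'
from h import *
s,d,P=wsnap('w5')
print(proj(cam('wrist',s),[[445,-313,100],[475,-90,140]]))
fit(P,d,(100,300,240,440),((94,108),(40,108)))
E
```

```text
[[329.38566516 231.9330326 ]
 [ 64.5524391   79.40774765]]
94 108 1576 z 99.2 rect ((446.3795471191406, -315.1828918457031), (74.2120590209961, 72.9173812866211), 24.727380752563477) ell ((446.2977294921875, -314.76287841796875), (73.6926040649414, 74.13860321044922), 119.4318618774414) circ ((446.25677490234375, -314.7827453613281), 37.261749267578125)
40 108 7709 z 81.9 rect ((447.86834716796875, -314.1910400390625), (116.62129211425781, 116.99272155761719), 24.460716247558594) ell ((447.60943603515625, -314.0216064453125), (117.26068115234375, 117.3380126953125), 96.21936798095703) circ ((447.5880126953125, -314.2267761230469), 59.23445510864258)
```

View pics/w5.png

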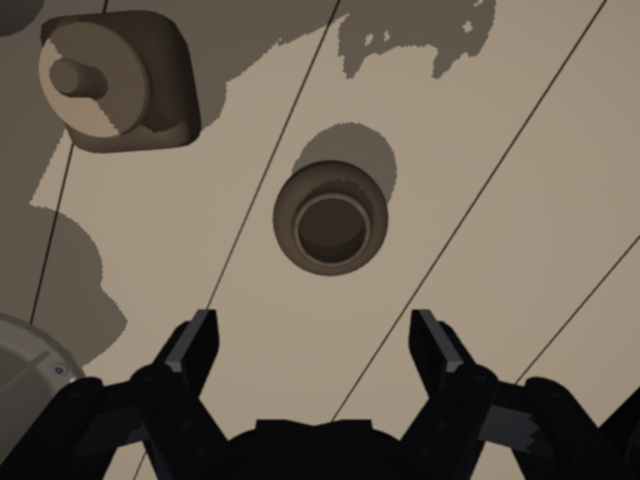

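```bash
python3 - <<'E'
from h import *
plan(475,-90,250)
E
```

```text
pos [ 447.1 -295.3  255.6] jaw deg -64.26 tilt 0.09 q [-0.59  0.19  1.8   0.    1.16  0.53] t 12.2
shift cm tool x,y,z [  0.576  11.43  -17.282]
```

Emit:
{"api": "jog_arm", "payload": {
  "series": [
    [0,0,0,0,2.3,-3.46,1],
    [0,0,0,0,2.3,-3.46,1],
    [0,0,0,0,2.3,-3.46,1],
    [0,0,0,0,2.3,-3.46,1],
    [0,0,0,0,2.3,-3.46,1],
    [0,0,0,0,0,0,1],
    [0,0,0,0,0,0,1],
    [0,0,0,0,0,0,1]
  ]
}}

```text
clock: 13.0
eef_pos: [475.8, -90.8, 256.3]
tcp_rot: [-0.709, 1.57, -1.831]
contact_force: [-0.2, -0.3, 0.1]
opening: 0.994
```

```bash
python3 - <<'E'
from h import *
s,d,P=wsnap('w6')
fit(P,d,(120,320,220,420),((133,150),(100,117),(40,117)))
plan(475,-90,114)
E
```

```text
133 150 719 z 139.3 rect ((476.7414855957031, -88.75788116455078), (24.6796875, 24.766613006591797), 25.388946533203125) ell ((476.36279296875, -88.85163116455078), (25.056324005126953, 25.486854553222656), 129.2101593017578) circ ((476.372802734375, -88.81465911865234), 12.852482795715332)
100 117 5688 z 107.7 rect ((476.9093933105469, -88.34426879882812), (82.2058334350586, 83.7464599609375), 24.77666473388672) ell ((476.5455322265625, -88.69709014892578), (83.28713989257812, 83.75619506835938), 20.69217300415039) circ ((476.31219482421875, -88.74512481689453), 42.0821418762207)
40 117 11239 z 104.9 rect ((478.5081481933594, -87.26631164550781), (112.0439224243164, 112.49668884277344), 29.214672088623047) ell ((478.65740966796875, -87.12661743164062), (129.08766174316406, 139.3915557861328), 21.82331085205078) circ ((479.1355895996094, -87.07904052734375), 71.2690200805664)
pos [475.8 -91.2 256.2] jaw deg -64.32 tilt 0.02 q [-0.19  0.11  1.9  -0.    1.14  0.93] t 13.05
shift cm tool x,y,z [ 1.4225e+01 -1.2000e-02 -1.4400e-01]
```

View pics/w6.png

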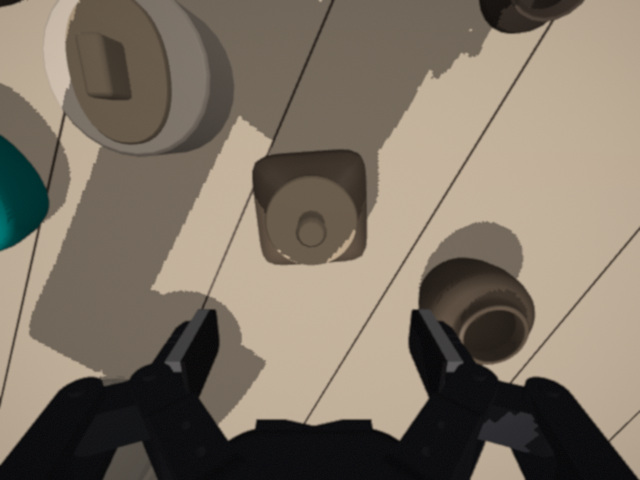

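Emit:
{"api": "jog_arm", "payload": {
  "series": [
    [0,0,0,1,0.16,-0.19,1],
    [0,0,0,3,0,0,1],
    [0,0,0,3,0,0,1],
    [0,0,0,3,0,0,1],
    [0,0,0,2.5,0,0,1],
    [0,0,0,1.2,0,0,1],
    [0,0,0,0.5,0,0,1],
    [0,0,0,0,0,0,1],
    [0,0,0,0,0,0,0],
    [0,0,0,0,0,0,0],
    [0,0,0,0,0,0,0],
    [0,0,0,0,0,0,0],
    [0,0,0,0,0,0,0],
    [0,0,0,0,0,0,0],
    [0,0,0,0,0,0,0],
    [0,0,0,0,0,0,0]
  ]
}}

```text
clock: 14.65
eef_pos: [476.9, -88.4, 114.9]
tcp_rot: [0.918, 1.57, -0.205]
contact_force: [-1.3, -0.7, 5.1]
opening: 0.266
```

Emit:
{"api": "jog_arm", "payload": {
  "series": [
    [0,0,0,-0.5,0,0,0],
    [0,0,0,-1,0,0,0],
    [0,0,0,-1.5,0,0,0],
    [0,0,0,-2,0,0,0],
    [0,0,0,-3,0,0,0],
    [0,0,0,-3,0,0,0],
    [0,0,0,-2,0,0,0],
    [0,0,0,0,0,0,0]
  ]
}}

```text
clock: 15.45
eef_pos: [478.2, -88.6, 247.7]
tcp_rot: [0.932, 1.565, -0.19]
contact_force: [0.0, -0.3, -2.3]
opening: 0.269
```

```bash
python3 - <<'E'
from h import *
s,d,P=wsnap('w7')
plan(446.3,-314.8,240,np.radians(-64.3))
E
```

```text
pos [477.2 -88.4 245.7] jaw deg -64.31 tilt 0.18 q [-0.19  0.12  1.91  0.    1.11  0.94] t 15.5
shift cm tool x,y,z [  0.578 -12.6    19.059]
turn wx deg (tool x down => -dyaw) -0.01 alt +-180
```

View pics/w7.png

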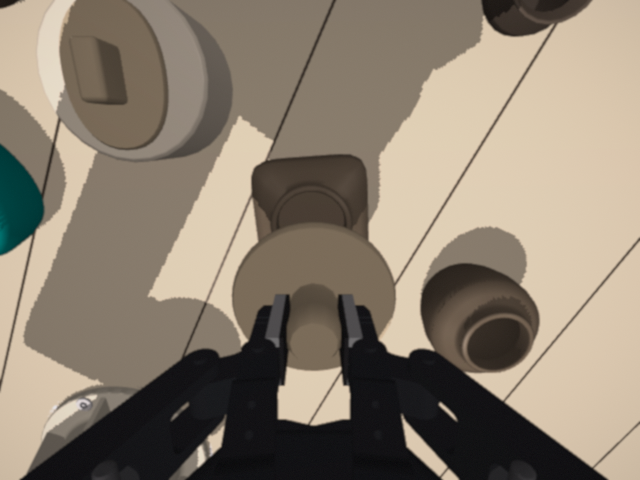

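Emit:
{"api": "jog_arm", "payload": {
  "series": [
    [0,0,0,0,-1.26,1.9,0],
    [0,0,0,0,-2.52,3.81,0],
    [0,0,0,0,-2.52,3.81,0],
    [0,0,0,0,-2.52,3.81,0],
    [0,0,0,0,-2.52,3.81,0],
    [0,0,0,0,-1.26,1.9,0],
    [0,0,0,0,0,0,0],
    [0,0,0,0,0,0,0]
  ]
}}

```text
clock: 16.3
eef_pos: [444.6, -314.2, 242.8]
tcp_rot: [-2.761, 1.568, 2.399]
contact_force: [0.1, 0.4, -1.0]
opening: 0.269
```

Emit:
{"api": "jog_arm", "payload": {
  "series": [
    [0,0,0,1,0,0,0],
    [0,0,0,2.5,0,0,0],
    [0,0,0,3,0,0,0],
    [0,0,0,2.5,0,0,0],
    [0,0,0,1,0,0,0],
    [0,0,0,0.5,0,0,0],
    [0,0,0,0,0,0,0],
    [0,0,0,0,0,0,0]
  ]
}}

```text
clock: 17.1
eef_pos: [446.2, -314.7, 140.2]
tcp_rot: [0.486, 1.569, -0.636]
contact_force: [0.0, 0.3, -1.3]
opening: 0.261
```

```bash
python3 - <<'E'
from h import *
plan(446.8,-314.4,115,np.radians(-64.3))
E
```

```text
pos [ 446.2 -314.7  140.2] jaw deg -64.29 tilt 0.09 q [-0.62  0.34  1.89 -0.    0.92  0.51] t 17.1
shift cm tool x,y,z [ 2.523  0.068 -0.006]
turn wx deg (tool x down => -dyaw) 0.01 alt +-180
```

Emit:
{"api": "jog_arm", "payload": {
  "series": [
    [0,0,0,0.6,0.06,0,0],
    [0,0,0,0.8,0,0,0],
    [0,0,0,0.6,0,0,0],
    [0,0,0,0.3,0,0,0],
    [0,0,0,0.1,0,0,0],
    [0,0,0,0,0,0,0],
    [0,0,0,0,0,0,0]
  ]
}}

```text
clock: 17.8
eef_pos: [446.2, -314.4, 115.3]
tcp_rot: [0.491, 1.57, -0.631]
contact_force: [-0.3, -0.1, -1.8]
opening: 0.266
```

Emit:
{"api": "jog_arm", "payload": {
  "series": [
    [0,0,0,0.05,0,0,0],
    [0,0,0,0.05,0,0,0],
    [0,0,0,0,0,0,0]
  ]
}}

```text
clock: 18.1
eef_pos: [446.3, -314.5, 115.0]
tcp_rot: [0.436, 1.57, -0.686]
contact_force: [-1.1, 1.5, 5.2]
opening: 0.261
```

Seated on the rim (contact at the expected height). Release and rise.

Emit:
{"api": "jog_arm", "payload": {
  "series": [
    [0,0,0,0,0,0,0.4],
    [0,0,0,0,0,0,0.6],
    [0,0,0,0,0,0,0.8],
    [0,0,0,0,0,0,1],
    [0,0,0,0,0,0,1],
    [0,0,0,-1,0,0,1],
    [0,0,0,-3,0,0,1],
    [0,0,0,-4,0,0,1],
    [0,0,0,-4,0,0,1],
    [0,0,0,-2,0,0,1],
    [0,0,0,0,0,0,1],
    [0,0,0,0,0,0,1]
  ]
}}

```text
clock: 19.3
eef_pos: [446.0, -314.2, 254.7]
tcp_rot: [0.49, 1.57, -0.633]
contact_force: [1.1, -0.3, -0.3]
opening: 1.0
```

```bash
python3 - <<'E'
from h import *
s,d,P=wsnap('w8')
fit(P,d,(100,320,220,420),((133,150),(100,117),(40,117)))
plan(476,-90,250)
E
```

```text
133 150 725 z 139.3 rect ((445.96429443359375, -315.1783447265625), (24.994468688964844, 24.978137969970703), 54.65007019042969) ell ((445.9228820800781, -315.2386474609375), (25.07935333251953, 25.438020706176758), 114.63108825683594) circ ((445.8971252441406, -315.1438903808594), 12.897631645202637)
100 117 5705 z 107.7 rect ((446.4559631347656, -315.2799377441406), (83.06180572509766, 83.41751861572266), 20.807004928588867) ell ((446.0481872558594, -315.1395263671875), (83.51766204833984, 83.70934295654297), 67.49504852294922) circ ((445.90252685546875, -315.2726135253906), 42.078243255615234)
40 117 9970 z 106.8 rect ((447.39520263671875, -313.58819580078125), (117.31370544433594, 116.53893280029297), 9.548629760742188) ell ((447.5496826171875, -314.1370544433594), (117.26359558105469, 117.48760223388672), 46.1898193359375) circ ((447.6582946777344, -314.0351867675781), 59.4032096862793)
pos [ 445.6 -313.9  253.7] jaw deg -64.31 tilt 0.05 q [-0.62  0.21  1.78  0.    1.16  0.51] t 19.35
shift cm tool x,y,z [  0.382  12.447 -18.857]
```

View pics/w8.png

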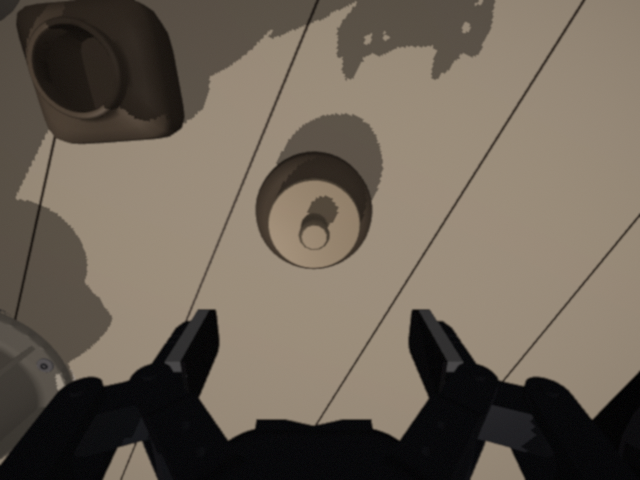

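Emit:
{"api": "jog_arm", "payload": {
  "series": [
    [0,0,0,0,2.5,-3.77,1],
    [0,0,0,0,2.5,-3.77,1],
    [0,0,0,0,2.5,-3.77,1],
    [0,0,0,0,2.5,-3.77,1],
    [0,0,0,0,2.5,-3.77,1],
    [0,0,0,0,0,0,1],
    [0,0,0,0,0,0,1],
    [0,0,0,0,0,0,1]
  ]
}}

```text
clock: 20.15
eef_pos: [476.5, -90.8, 253.4]
tcp_rot: [-1.971, 1.569, -3.094]
contact_force: [-0.1, -0.2, 0.4]
opening: 1.004
```

```bash
python3 - <<'E'
from h import *
s,d,P=wsnap('w9')
fit(P,d,(100,320,220,420),((94,108),(50,108),(35,108),(70,90)))
plan(560,280,250)
E
```

```text
94 108 1620 z 99.2 rect ((477.52056884765625, -87.51931762695312), (73.25952911376953, 73.6687240600586), 73.36344146728516) ell ((477.3724670410156, -87.67089080810547), (73.42686462402344, 74.02937316894531), 112.0399169921875) circ ((477.1795959472656, -87.96075439453125), 37.36539077758789)
50 108 9129 z 81.8 rect ((478.53607177734375, -87.63497924804688), (112.25813293457031, 112.3786849975586), 30.091920852661133) ell ((479.05889892578125, -86.51446533203125), (131.5676727294922, 137.70962524414062), 25.07236671447754) circ ((478.88348388671875, -86.92496490478516), 71.44074249267578)
35 108 9173 z 81.8 rect ((478.5560607910156, -87.6233901977539), (112.30435943603516, 112.3786849975586), 30.091920852661133) ell ((478.8443603515625, -86.74142456054688), (129.25933837890625, 140.26663208007812), 27.708730697631836) circ ((478.88348388671875, -86.92491912841797), 71.44071960449219)
70 90 6806 z 80.2 rect ((477.69970703125, -87.76522827148438), (110.79065704345703, 110.33196258544922), 29.7232608795166) ell ((477.6844787597656, -88.41445922851562), (129.32257080078125, 132.78863525390625), 117.91952514648438) circ ((477.9049072265625, -87.64738464355469), 70.66967010498047)
pos [476.6 -91.1 253.6] jaw deg -64.37 tilt 0.07 q [-0.19  0.11  1.9  -0.    1.13  0.93] t 20.2
shift cm tool x,y,z [  0.35   23.574 -29.847]
```

View pics/w9.png

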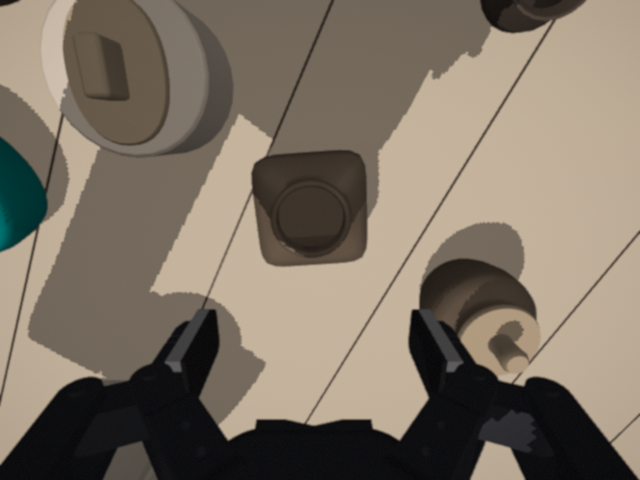

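```bash
cat >> h.py <<'E'
def sqang(P,d,roi,lo,hi,a0,c,half=30):
    y0,y1,x0,x1=roi; M=np.zeros(d.shape,bool); M[y0:y1,x0:x1]=1
    m=M&(P[...,2]>lo)&(P[...,2]<hi)&(d>0); Q=P[m][:,:2]-c
    out=[]
    for k in range(4):
        a=np.radians(a0+90*k); e=np.array([np.cos(a),np.sin(a)]); n=np.array([-e[1],e[0]])
        t=Q@e; w=Q@n; xs=np.arange(-half,half+1,4); pts=[]
        for x in xs:
            g=w[abs(t-x)<2]
            if len(g)>5: pts.append((x,np.sort(g)[-3:].mean()))
        pts=np.array(pts); p=np.polyfit(pts[:,0],pts[:,1],1); out.append((round(a0+np.degrees(np.arctan(p[0])),2),round(p[1],1),round(np.std(pts[:,1]-np.polyval(p,pts[:,0])),2)))
    print(lo,hi,out)
E
python3 - <<'E'
from h import *
for f in('w9','w6'):
    s=np.load(f'pics/{f}s.npy',allow_pickle=True).item();d=np.load(f'pics/{f}.npy');P=cloud(cam('wrist',s),d)
    for b in((50,108),(65,90),(80,108)): sqang(P,d,(100,320,220,420),*b,29.5,np.array([477.4,-87.7]))
E
```

```text
50 108 [(np.float64(29.89), np.float64(54.3), np.float64(0.22)), (np.float64(30.09), np.float64(54.0), np.float64(0.37)), (np.float64(30.13), np.float64(55.3), np.float64(0.8)), (np.float64(29.75), np.float64(56.8), np.float64(0.06))]
65 90 [(np.float64(29.89), np.float64(54.3), np.float64(0.22)), (np.float64(30.09), np.float64(54.0), np.float64(0.37)), (np.float64(29.35), np.float64(55.0), np.float64(0.69)), (np.float64(29.7), np.float64(56.1), np.float64(0.16))]
80 108 [(np.float64(30.09), np.float64(46.3), np.float64(0.65)), (np.float64(30.25), np.float64(45.6), np.float64(0.82)), (np.float64(29.21), np.float64(46.3), np.float64(0.85)), (np.float64(30.33), np.float64(46.7), np.float64(0.79))]
50 108 [(np.float64(29.93), np.float64(54.3), np.float64(0.23)), (np.float64(28.59), np.float64(47.7), np.float64(6.31)), (np.float64(28.43), np.float64(55.1), np.float64(0.64)), (np.float64(29.75), np.float64(56.8), np.float64(0.09))]
65 90 [(np.float64(29.93), np.float64(54.3), np.float64(0.23)), (np.float64(25.18), np.float64(10.1), np.float64(44.46)), (np.float64(28.98), np.float64(54.9), np.float64(0.49)), (np.float64(30.02), np.float64(56.3), np.float64(0.17))]
80 108 [(np.float64(30.31), np.float64(46.4), np.float64(0.69)), (np.float64(29.1), np.float64(39.9), np.float64(2.59)), (np.float64(29.34), np.float64(46.3), np.float64(0.88)), (np.float64(30.36), np.float64(47.0), np.float64(1.02))]
```

```bash
python3 - <<'E'
from h import *
plan(577,291,250)
E
```

```text
pos [476.6 -91.1 253.6] jaw deg -64.37 tilt 0.07 q [-0.19  0.11  1.9  -0.    1.13  0.93] t 20.2
shift cm tool x,y,z [  0.347  25.583 -30.104]
```

Emit:
{"api": "jog_arm", "payload": {
  "series": [
    [0,0,0,0,2.56,-3.01,1],
    [0,0,0,0,2.56,-3.01,1],
    [0,0,0,0,2.56,-3.01,1],
    [0,0,0,0,2.56,-3.01,1],
    [0,0,0,0,2.56,-3.01,1],
    [0,0,0,0,2.56,-3.01,1],
    [0,0,0,0,2.56,-3.01,1],
    [0,0,0,0,2.56,-3.01,1],
    [0,0,0,0,2.56,-3.01,1],
    [0,0,0,0,2.56,-3.01,1],
    [7,0,0,0,0,0,1],
    [7,0,0,0,0,0,1],
    [7,0,0,0,0,0,1],
    [7,0,0,0,0,0,1],
    [0,0,0,0,0,0,1],
    [0,0,0,0,0,0,1]
  ]
}}

```text
clock: 21.8
eef_pos: [577.7, 290.9, 253.9]
tcp_rot: [-0.88, 1.57, -2.489]
contact_force: [-0.3, -0.9, -0.1]
opening: 0.997
```

```bash
python3 - <<'E'
from h import *
s,d,P=wsnap('w10')
fit(P,d,(80,340,200,440),((133,150),(100,117),(40,117)))
plan(579,291,114,np.radians(-93))
E
```

```text
133 150 836 z 139.4 rect ((579.2987060546875, 293.9037170410156), (22.933191299438477, 24.503259658813477), 87.08686828613281) ell ((579.3557739257812, 294.71026611328125), (26.452455520629883, 35.790523529052734), 0.528149425983429) circ ((579.340576171875, 294.09771728515625), 15.534175872802734)
100 117 6421 z 107.7 rect ((579.4297485351562, 294.0611572265625), (80.02022552490234, 79.76750183105469), 86.8144760131836) ell ((579.310546875, 294.39471435546875), (93.30799102783203, 99.38748931884766), 87.56619262695312) circ ((578.9296875, 293.9046325683594), 51.03780746459961)
40 117 12588 z 105.4 rect ((582.3316650390625, 296.2844543457031), (152.49095153808594, 108.99690246582031), 12.148004531860352) ell ((582.2071533203125, 296.67706298828125), (111.20167541503906, 154.862060546875), 102.30236053466797) circ ((582.2523193359375, 296.4671325683594), 76.28462982177734)
pos [577.6 291.1 254. ] jaw deg -92.2 tilt 0.02 q [ 0.46  0.37  1.56 -0.    1.21  2.07] t 21.85
shift cm tool x,y,z [1.4002e+01 1.4100e-01 3.0000e-03]
turn wx deg (tool x down => -dyaw) 0.8 alt +-180
```

View pics/w10.png

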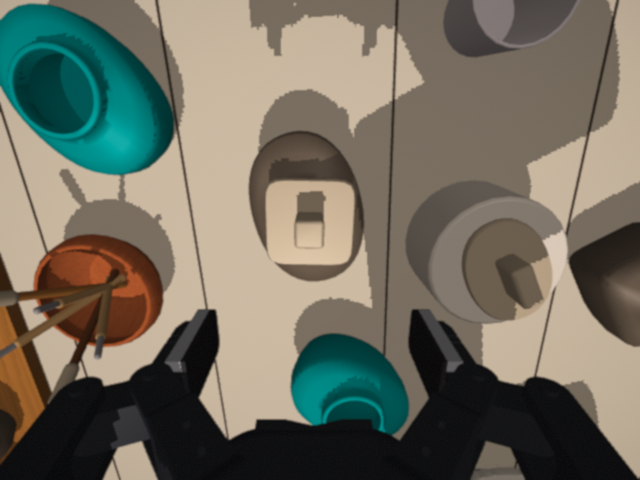

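Emit:
{"api": "jog_arm", "payload": {
  "series": [
    [0,0,0,1,0.17,-0.3,1],
    [1,0,0,3,0,0,1],
    [0,0,0,3,0,0,1],
    [0,0,0,3,0,0,1],
    [0,0,0,2.4,0,0,1],
    [0,0,0,1.1,0,0,1],
    [0,0,0,0.5,0,0,1],
    [0,0,0,0,0,0,1],
    [0,0,0,0,0,0,0],
    [0,0,0,0,0,0,0],
    [0,0,0,0,0,0,0],
    [0,0,0,0,0,0,0],
    [0,0,0,0,0,0,0],
    [0,0,0,0,0,0,0],
    [0,0,0,0,0,0,0],
    [0,0,0,0,0,0,0]
  ]
}}

```text
clock: 23.45
eef_pos: [579.4, 295.2, 114.9]
tcp_rot: [2.133, 1.57, 0.504]
contact_force: [-0.9, -0.7, 6.5]
opening: 0.273
```

```bash
python3 - <<'E'
from h import *
plan(579.4,294,114,np.radians(-93.2))
E
```

```text
pos [579.4 295.2 114.9] jaw deg -93.31 tilt 0.06 q [0.47 0.51 1.67 0.   0.96 2.1 ] t 23.45
shift cm tool x,y,z [0.095 0.007 0.116]
turn wx deg (tool x down => -dyaw) -0.11 alt +-180
```

Emit:
{"api": "jog_arm", "payload": {
  "series": [
    [0,0,0,-0.5,0,0,0],
    [0,0,0,-1,0,0,0],
    [0,0,0,-1.5,0,0,0],
    [0,0,0,-2,0,0,0],
    [0,0,0,-3,0,0,0],
    [0,0,0,-3,0,0,0],
    [0,0,0,-2,0,0,0],
    [0,0,0,0,0,0,0]
  ]
}}

```text
clock: 24.25
eef_pos: [580.8, 295.8, 248.8]
tcp_rot: [2.103, 1.564, 0.474]
contact_force: [0.7, 0.0, -1.1]
opening: 0.275
```

```bash
python3 - <<'E'
from h import *
s,d,P=wsnap('w11')
plan(477.4,-87.7,246,np.radians(-60.1))
E
```

```text
pos [579.8 295.3 246.4] jaw deg -93.31 tilt 0.21 q [0.47 0.38 1.56 0.   1.2  2.1 ] t 24.3
shift cm tool x,y,z [-0.054 -8.007 38.832]
turn wx deg (tool x down => -dyaw) -33.21 alt +-180
```

View pics/w11.png

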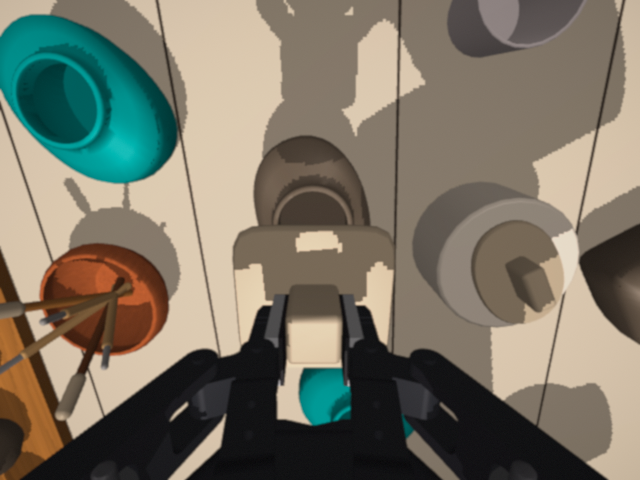

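Emit:
{"api": "jog_arm", "payload": {
  "series": [
    [0,0,0,0,-0.44,2.16,0],
    [0,0,0,0,-0.89,4.31,0],
    [0,0,0,0,-0.89,4.31,0],
    [0,0,0,0,-0.89,4.31,0],
    [0,0,0,0,-0.89,4.31,0],
    [0,0,0,0,-0.89,4.31,0],
    [0,0,0,0,-0.89,4.31,0],
    [0,0,0,0,-0.89,4.31,0],
    [0,0,0,0,-0.89,4.31,0],
    [0,0,0,0,-0.44,2.16,0],
    [0,0,0,0,0,0,0],
    [-5.2,0,0,0,0,0,0],
    [-7,0,0,0,0,0,0],
    [-7,0,0,0,0,0,0],
    [-7,0,0,0,0,0,0],
    [-7,0,0,0,0,0,0],
    [0,0,0,0,0,0,0],
    [0,0,0,0,0,0,0]
  ]
}}

```text
clock: 26.1
eef_pos: [476.5, -87.1, 243.6]
tcp_rot: [-2.423, 1.57, 2.808]
contact_force: [-0.3, 0.6, -2.2]
opening: 0.27
```

```bash
python3 - <<'E'
from h import *
plan(477.4,-87.7,140,np.radians(-60.1))
E
```

```text
pos [476.5 -87.1 243.6] jaw deg -60.29 tilt 0.07 q [-0.18  0.12  1.91  0.    1.11  0.87] t 26.1
shift cm tool x,y,z [10.364  0.061  0.104]
turn wx deg (tool x down => -dyaw) -0.19 alt +-180
```

Emit:
{"api": "jog_arm", "payload": {
  "series": [
    [-0.2,0,0,1,0.06,0.1,0],
    [0,0,0,2.5,0,0,0],
    [0,0,0,3,0,0,0],
    [0,0,0,2.5,0,0,0],
    [0,0,0,1,0,0,0],
    [0,0,0,0.3,0,0,0],
    [0,0,0,0,0,0,0],
    [0,0,0,0,0,0,0]
  ]
}}

```text
clock: 26.9
eef_pos: [478.6, -88.5, 142.2]
tcp_rot: [0.86, 1.569, -0.186]
contact_force: [0.2, 0.6, -2.1]
opening: 0.272
```

```bash
python3 - <<'E'
from h import *
plan(477.4,-87.7,115,np.radians(-60.1))
E
```

```text
pos [478.6 -88.5 142.2] jaw deg -59.93 tilt 0.1 q [-0.19  0.25  2.01  0.    0.88  0.86] t 26.9
shift cm tool x,y,z [ 2.724 -0.068 -0.134]
turn wx deg (tool x down => -dyaw) 0.17 alt +-180
```

Emit:
{"api": "jog_arm", "payload": {
  "series": [
    [0.1,0,0,0.6,-0.06,-0.1,0],
    [0,0,0,0.8,0,0,0],
    [0,0,0,0.7,0,0,0],
    [0,0,0,0.4,0,0,0],
    [0,0,0,0.1,0,0,0],
    [0,0,0,0,0,0,0],
    [0,0,0,0,0,0,0]
  ]
}}

```text
clock: 27.6
eef_pos: [476.8, -87.8, 115.2]
tcp_rot: [-1.921, 1.571, -2.968]
contact_force: [0.2, -0.2, -2.0]
opening: 0.269
```

Emit:
{"api": "jog_arm", "payload": {
  "series": [
    [0,0,0,0.05,0,0,0],
    [0,0,0,0,0,0,0]
  ]
}}

```text
clock: 27.8
eef_pos: [476.9, -87.8, 114.9]
tcp_rot: [0.745, 1.571, -0.303]
contact_force: [-0.8, -0.2, 0.9]
opening: 0.274
```

Emit:
{"api": "jog_arm", "payload": {
  "series": [
    [0,0,0,0.05,0,0,0],
    [0,0,0,0,0,0,0]
  ]
}}

```text
clock: 28.0
eef_pos: [476.9, -87.8, 114.9]
tcp_rot: [0.778, 1.571, -0.269]
contact_force: [-2.6, 0.8, 7.3]
opening: 0.272
```

Emit:
{"api": "jog_arm", "payload": {
  "series": [
    [0,0,0,0,0,0,0.4],
    [0,0,0,0,0,0,0.6],
    [0,0,0,0,0,0,0.8],
    [0,0,0,0,0,0,1],
    [0,0,0,0,0,0,1],
    [0,0,0,-1,0,0,1],
    [0,0,0,-3,0,0,1],
    [0,0,0,-4,0,0,1],
    [0,0,0,-4,0,0,1],
    [0,0,0,-2,0,0,1],
    [0,0,0,0,0,0,1],
    [0,0,0,0,0,0,1]
  ]
}}

```text
clock: 29.2
eef_pos: [476.7, -87.8, 254.7]
tcp_rot: [0.854, 1.57, -0.194]
contact_force: [0.2, 0.6, -0.5]
opening: 1.0
```

```bash
python3 - <<'E'
from h import *
s,d,P=wsnap('w12')
fit(P,d,(100,320,220,420),((133,150),(100,117),(40,117)))
sqang(P,d,(100,320,220,420),100,117,29.5,np.array([477.4,-87.7]),half=25)
sqang(P,d,(100,320,220,420),50,117,29.5,np.array([477.4,-87.7]))
plan(575,290,250)
E
```

```text
133 150 862 z 139.5 rect ((477.2937927246094, -88.30508422851562), (23.876108169555664, 23.87748146057129), 29.405338287353516) ell ((477.4347839355469, -88.61822509765625), (27.173919677734375, 31.96906089782715), 26.84650993347168) circ ((477.03387451171875, -88.50584411621094), 15.57101058959961)
100 117 6337 z 107.7 rect ((476.7745666503906, -88.51950073242188), (80.61348724365234, 80.07474517822266), 30.293073654174805) ell ((477.0055847167969, -88.14659118652344), (94.5424575805664, 97.47979736328125), 130.78823852539062) circ ((477.322509765625, -88.2622299194336), 50.87655258178711)
40 117 11037 z 106.9 rect ((478.68218994140625, -86.96638488769531), (111.1538314819336, 113.12326049804688), 30.04541015625) ell ((478.40771484375, -87.89271545410156), (131.3648681640625, 137.82496643066406), 32.42823791503906) circ ((479.3290710449219, -86.31741333007812), 71.0534896850586)
100 117 [(np.float64(30.04), np.float64(38.9), np.float64(0.33)), (np.float64(29.8), np.float64(40.0), np.float64(0.67)), (np.float64(30.27), np.float64(39.9), np.float64(0.3)), (np.float64(30.12), np.float64(39.1), np.float64(0.08))]
50 117 [(np.float64(29.97), np.float64(54.9), np.float64(0.63)), (np.float64(31.15), np.float64(43.8), np.float64(5.83)), (np.float64(29.44), np.float64(54.9), np.float64(0.57)), (np.float64(29.78), np.float64(56.9), np.float64(0.05))]
pos [476.2 -87.7 253.7] jaw deg -60.01 tilt 0.05 q [-0.19  0.11  1.9   0.    1.13  0.86] t 29.25
shift cm tool x,y,z [  0.371  27.437 -27.772]
```

View pics/w12.png

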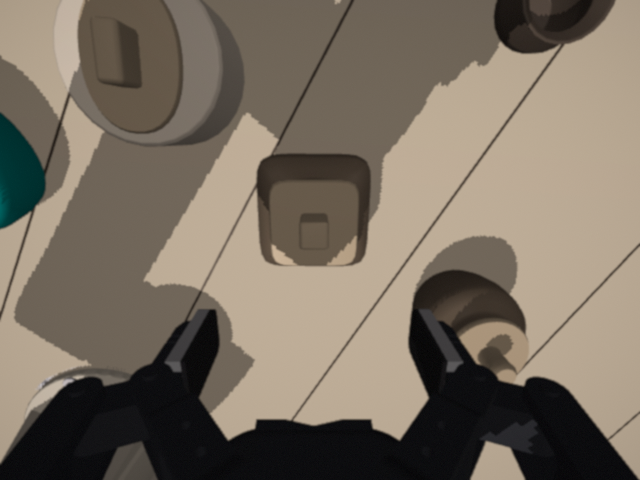

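Square lid seated and squared (30.0° vs jar 29.9°). Now look at the oval jar.

Emit:
{"api": "jog_arm", "payload": {
  "series": [
    [0,0,0,0,2.74,-2.78,1],
    [0,0,0,0,2.74,-2.78,1],
    [0,0,0,0,2.74,-2.78,1],
    [0,0,0,0,2.74,-2.78,1],
    [0,0,0,0,2.74,-2.78,1],
    [0,0,0,0,2.74,-2.78,1],
    [0,0,0,0,2.74,-2.78,1],
    [0,0,0,0,2.74,-2.78,1],
    [0,0,0,0,2.74,-2.78,1],
    [0,0,0,0,2.74,-2.78,1],
    [0,0,0,0,0,0,1],
    [0,0,0,0,0,0,1],
    [0,0,0,0,0,0,1]
  ]
}}

```text
clock: 30.55
eef_pos: [574.4, 288.9, 253.0]
tcp_rot: [-1.52, 1.568, -2.568]
contact_force: [-0.7, 1.0, 0.3]
opening: 0.997
```

```bash
python3 - <<'E'
from h import *
s,d,P=wsnap('w13')
fit(P,d,(80,310,200,440),((94,108),(50,108),(35,108),(70,90)))
plan(521,104.3,250,np.radians(25.6-90))
E
```

```text
94 108 1660 z 99.2 rect ((581.040283203125, 297.3138427734375), (72.85735321044922, 73.86024475097656), 30.6632137298584) ell ((580.626953125, 297.0604248046875), (73.75745391845703, 73.86637878417969), 101.89075469970703) circ ((580.5443115234375, 296.9951477050781), 37.1442985534668)
50 108 10707 z 81.7 rect ((581.6552734375, 298.2290954589844), (152.35006713867188, 109.3458023071289), 9.716591835021973) ell ((582.260986328125, 297.4856872558594), (112.03431701660156, 154.42214965820312), 102.47914123535156) circ ((581.6995849609375, 298.1230163574219), 76.20220947265625)
35 108 10708 z 81.7 rect ((581.6552734375, 298.2290954589844), (152.35006713867188, 109.3458023071289), 9.716591835021973) ell ((582.2725219726562, 297.4941711425781), (112.02658081054688, 154.45611572265625), 102.50725555419922) circ ((581.6995849609375, 298.1230163574219), 76.20220947265625)
70 90 8480 z 80.3 rect ((581.1151123046875, 297.5471496582031), (150.81292724609375, 107.8845443725586), 12.94122314453125) ell ((581.1830444335938, 297.29486083984375), (109.69223022460938, 153.3240966796875), 102.7583236694336) circ ((580.936279296875, 298.2249450683594), 75.46875762939453)
pos [574.6 288.7 253.4] jaw deg -60.05 tilt 0.11 q [ 0.46  0.36  1.57 -0.    1.21  1.51] t 30.6
shift cm tool x,y,z [  0.372 -13.846  13.303]
turn wx deg (tool x down => -dyaw) 4.35 alt +-180
```

View pics/w13.png

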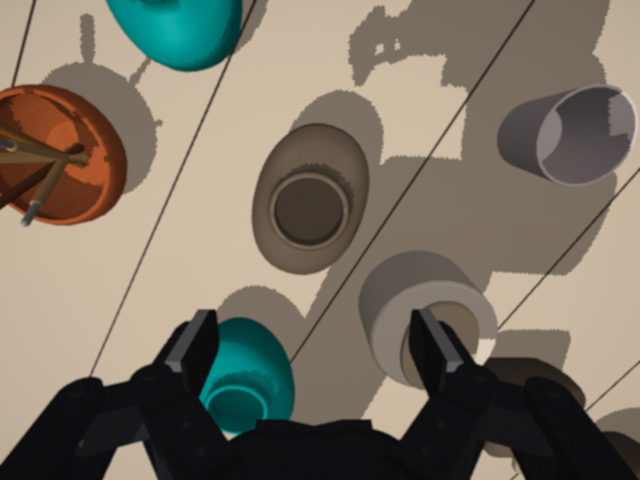

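Emit:
{"api": "jog_arm", "payload": {
  "series": [
    [0,0,0,0,-3.46,3.33,1],
    [0,0,0,0,-3.46,3.33,1],
    [0,0,0,0,-3.46,3.33,1],
    [0,0,0,0,-3.46,3.33,1],
    [4.4,0,0,0,0,0,1],
    [0,0,0,0,0,0,1],
    [0,0,0,0,0,0,1],
    [0,0,0,0,0,0,1]
  ]
}}

```text
clock: 31.4
eef_pos: [522.0, 105.8, 254.3]
tcp_rot: [1.753, 1.571, 0.631]
contact_force: [0.5, -0.2, 0.3]
opening: 0.998
```

```bash
python3 - <<'E'
from h import *
s,d,P=wsnap('w14')
fit(P,d,(140,320,230,410),((126,143),(93,110)))
plan(521,104.3,107,np.radians(25.6-90))
E
```

```text
126 143 1125 z 132.3 rect ((520.9747924804688, 104.85847473144531), (41.0152587890625, 19.64289093017578), 26.41132354736328) ell ((520.9500122070312, 104.2176513671875), (30.71539878845215, 44.39568328857422), 115.21410369873047) circ ((520.5685424804688, 105.09039306640625), 21.69489860534668)
93 110 6956 z 100.7 rect ((520.5379638671875, 104.20479583740234), (111.33067321777344, 79.40730285644531), 24.01995849609375) ell ((520.5628051757812, 104.2574691772461), (81.26278686523438, 113.56279754638672), 115.87333679199219) circ ((521.0661010742188, 103.48632049560547), 55.86268615722656)
pos [521.9 105.9 254.2] jaw deg -64.3 tilt 0.0 q [0.2  0.19 1.81 0.   1.15 1.32] t 31.45
shift cm tool x,y,z [14.721 -0.155  0.107]
turn wx deg (tool x down => -dyaw) 0.1 alt +-180
```

Emit:
{"api": "jog_arm", "payload": {
  "series": [
    [0,0,0,1.5,-0.15,0.1,1],
    [0,0,0,3,0,0,1],
    [0,0,0,3,0,0,1],
    [0,0,0,3,0,0,1],
    [0,0,0,2.4,0,0,1],
    [0,0,0,1.2,0,0,1],
    [0,0,0,0.5,0,0,1],
    [0,0,0,0,0,0,1],
    [0,0,0,0,0,0,0],
    [0,0,0,0,0,0,0],
    [0,0,0,0,0,0,0],
    [0,0,0,0,0,0,0],
    [0,0,0,0,0,0,0],
    [0,0,0,0,0,0,0],
    [0,0,0,0,0,0,0],
    [0,0,0,0,0,0,0]
  ]
}}

```text
clock: 33.05
eef_pos: [521.3, 103.9, 108.8]
tcp_rot: [1.324, 1.57, 0.199]
contact_force: [-1.1, -0.6, 5.6]
opening: 0.227
```

```bash
python3 - <<'E'
from h import *
plan(521,104.3,107,np.radians(25.6-90))
E
```

```text
pos [521.3 103.9 108.8] jaw deg -64.42 tilt 0.05 q [0.19 0.36 1.94 0.   0.84 1.32] t 33.05
shift cm tool x,y,z [ 0.183 -0.01  -0.047]
turn wx deg (tool x down => -dyaw) -0.02 alt +-180
```

Emit:
{"api": "jog_arm", "payload": {
  "series": [
    [0,0,0,-0.5,0,0,0],
    [0,0,0,-1,0,0,0],
    [0,0,0,-1.5,0,0,0],
    [0,0,0,-2,0,0,0],
    [0,0,0,-3,0,0,0],
    [0,0,0,-3,0,0,0],
    [0,0,0,-2.5,0,0,0],
    [0,0,0,0,0,0,0]
  ]
}}

```text
clock: 33.85
eef_pos: [522.8, 104.2, 247.3]
tcp_rot: [1.311, 1.565, 0.187]
contact_force: [0.3, 0.2, -1.4]
opening: 0.225
```

```bash
python3 - <<'E'
from h import *
s,d,P=wsnap('w15')
plan(580.7,297.1,246,np.radians(12.5-90))
E
```

```text
pos [521.7 104.  245.2] jaw deg -64.41 tilt 0.2 q [ 0.19  0.19  1.82 -0.    1.13  1.32] t 33.9
shift cm tool x,y,z [ -0.049  13.657 -14.869]
turn wx deg (tool x down => -dyaw) 13.09 alt +-180
```

View pics/w15.png

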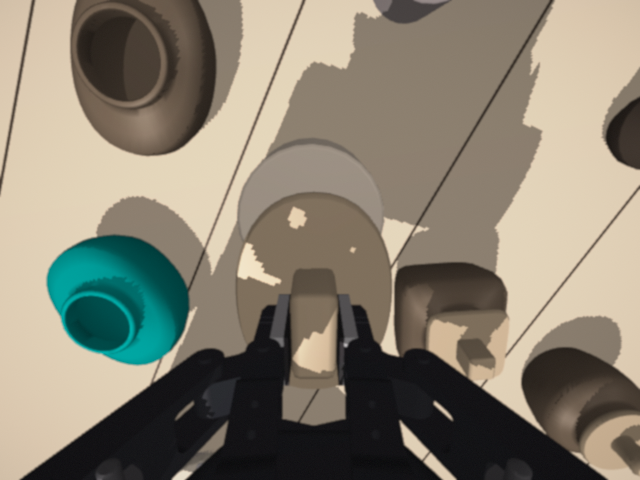

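Emit:
{"api": "jog_arm", "payload": {
  "series": [
    [0,0,0,0,1.37,-1.49,0],
    [0,0,0,0,2.73,-2.97,0],
    [0,0,0,0,2.73,-2.97,0],
    [0,0,0,0,2.73,-2.97,0],
    [0,0,0,0,2.73,-2.97,0],
    [0,0,0,0,1.37,-1.49,0],
    [0,0,0,0,0,0,0],
    [4.4,0,0,0,0,0,0],
    [4.4,0,0,0,0,0,0],
    [4.3,0,0,0,0,0,0],
    [0,0,0,0,0,0,0],
    [0,0,0,0,0,0,0]
  ]
}}

```text
clock: 35.1
eef_pos: [579.4, 296.0, 242.4]
tcp_rot: [-1.237, 1.569, -2.588]
contact_force: [0.2, -0.3, -1.9]
opening: 0.227
```

```bash
python3 - <<'E'
from h import *
plan(581,296.8,141,np.radians(12.5-90))
E
```

```text
pos [579.4 296.  242.4] jaw deg -77.41 tilt 0.09 q [ 0.47  0.38  1.56 -0.    1.2   1.82] t 35.1
shift cm tool x,y,z [10.145  0.19  -0.049]
turn wx deg (tool x down => -dyaw) 0.09 alt +-180
```

Emit:
{"api": "jog_arm", "payload": {
  "series": [
    [0,0,0,1,0.19,-0.05,0],
    [0,0,0,2.5,0,0,0],
    [0,0,0,3,0,0,0],
    [0,0,0,2.5,0,0,0],
    [0,0,0,1,0,0,0],
    [0,0,0,0,0,0,0],
    [0,0,0,0,0,0,0]
  ]
}}

```text
clock: 35.8
eef_pos: [582.2, 298.0, 144.0]
tcp_rot: [1.81, 1.57, 0.458]
contact_force: [0.4, 0.7, -1.0]
opening: 0.226
```

```bash
python3 - <<'E'
from h import *
plan(581,296.8,116,np.radians(12.5-90))
E
```

```text
pos [582.2 298.  144. ] jaw deg -77.49 tilt 0.05 q [ 0.47  0.48  1.64 -0.    1.01  1.82] t 35.8
shift cm tool x,y,z [ 2.799 -0.148  0.09 ]
turn wx deg (tool x down => -dyaw) 0.01 alt +-180
```

Emit:
{"api": "jog_arm", "payload": {
  "series": [
    [0,0,0,0.6,-0.12,0.08,0],
    [0,0,0,0.8,0,0,0],
    [0,0,0,0.7,0,0,0],
    [0,0,0,0.4,0,0,0],
    [0,0,0,0.15,0,0,0],
    [0,0,0,0,0,0,0],
    [0,0,0,0,0,0,0]
  ]
}}

```text
clock: 36.5
eef_pos: [580.8, 296.8, 116.9]
tcp_rot: [1.779, 1.571, 0.426]
contact_force: [-0.4, -0.2, -2.1]
opening: 0.225
```

Emit:
{"api": "jog_arm", "payload": {
  "series": [
    [0,0,0,0.05,0,0,0],
    [0,0,0,0,0,0,0]
  ]
}}

```text
clock: 36.7
eef_pos: [580.8, 296.8, 116.5]
tcp_rot: [1.809, 1.571, 0.456]
contact_force: [-1.0, -0.1, -2.9]
opening: 0.225
```

Emit:
{"api": "jog_arm", "payload": {
  "series": [
    [0,0,0,0.05,0,0,0],
    [0,0,0,0.04,0,0,0],
    [0,0,0,0,0,0,0]
  ]
}}

```text
clock: 37.0
eef_pos: [580.8, 296.8, 115.9]
tcp_rot: [1.864, 1.57, 0.511]
contact_force: [-1.0, -1.3, 3.7]
opening: 0.225
```

Emit:
{"api": "jog_arm", "payload": {
  "series": [
    [0,0,0,0.02,0,0,0],
    [0,0,0,0,0,0,0.4],
    [0,0,0,0,0,0,0.6],
    [0,0,0,0,0,0,0.8],
    [0,0,0,0,0,0,1],
    [0,0,0,0,0,0,1],
    [0,0,0,-1,0,0,1],
    [0,0,0,-3,0,0,1],
    [0,0,0,-4,0,0,1],
    [0,0,0,-4,0,0,1],
    [0,0,0,-2,0,0,1],
    [0,0,0,0,0,0,1],
    [0,0,0,0,0,0,1]
  ]
}}

```text
clock: 38.3
eef_pos: [580.6, 296.7, 255.6]
tcp_rot: [1.814, 1.57, 0.461]
contact_force: [0.9, -0.6, 0.0]
opening: 1.001
```

```bash
python3 - <<'E'
from h import *
s,d,P=wsnap('w16')
fit(P,d,(80,320,200,430),((133,150),(100,117),(40,117)))
snap('top','top1')
a=cv2.imread('pics/top1.png')
cs=[cv2.resize(a[y-40:y+40,x-40:x+40],(300,300),interpolation=cv2.INTER_CUBIC) for x,y in((247,240),(393,284),(480,298))]
cv2.imwrite('pics/crops1.png',np.hstack(cs[:2]))
snap('scene','s16')
E
```

```text
133 150 1162 z 139.4 rect ((581.3463134765625, 296.1311340332031), (41.187252044677734, 19.218700408935547), 11.930462837219238) ell ((581.1181030273438, 296.659912109375), (36.76885223388672, 42.908409118652344), 98.05465698242188) circ ((581.1905517578125, 296.421630859375), 21.464881896972656)
100 117 7250 z 107.7 rect ((580.8411254882812, 295.9631042480469), (111.59857940673828, 79.5299072265625), 10.072295188903809) ell ((580.8636474609375, 296.2144775390625), (81.61540985107422, 113.45999145507812), 102.51065826416016) circ ((580.8955688476562, 295.8265686035156), 55.8601188659668)
40 117 12045 z 107.0 rect ((582.015625, 297.4349365234375), (152.3814239501953, 110.66728973388672), 15.462891578674316) ell ((582.325439453125, 297.1867980957031), (112.28192138671875, 154.57435607910156), 102.79261016845703) circ ((582.0718383789062, 297.4916076660156), 76.26060485839844)
```

View pics/w16.png

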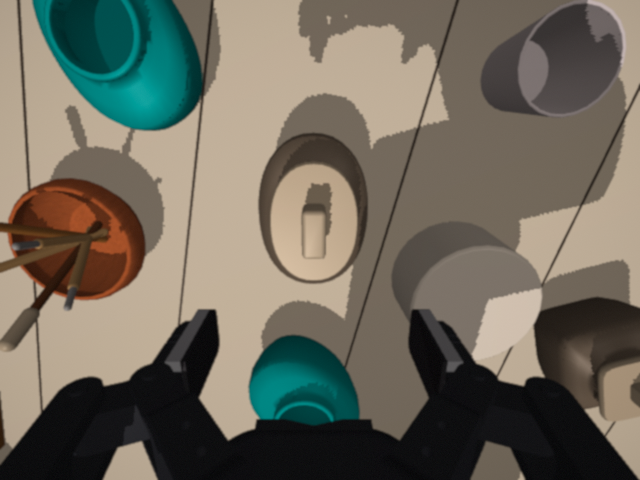

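View pics/s16.png

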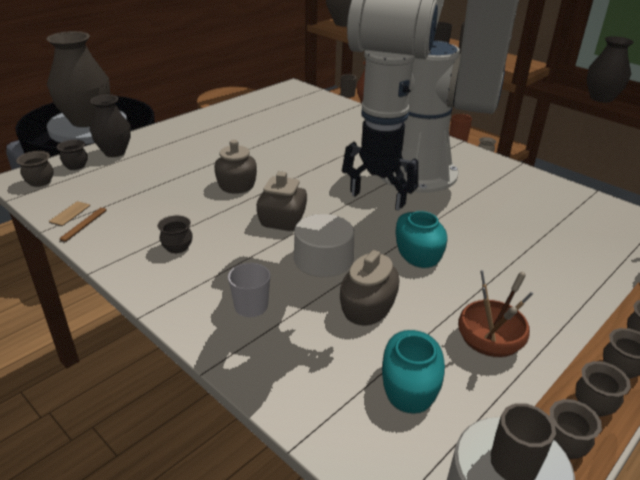

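View pics/top1.png

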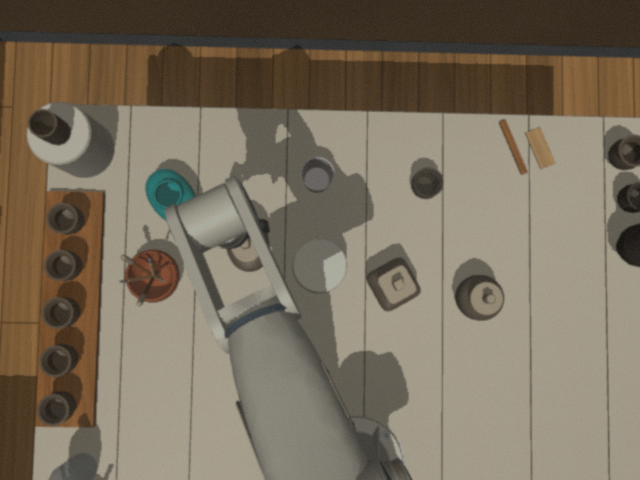

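All seated (plates at z ≈ 108, angles matching), the jars and bystanders have not moved, and the arm is clear.

```bash
python3 - <<'E'
from h import *
print(r.sign_off(), r.sense()['clock'])
E
```

```text
the job is handed in; nothing more can be done
the job is handed in; nothing more can be done
```

All three lids are back on their own jars, and I handed the job in soon after 38.3 s, my last clock reading (limit 112 s). I parked the oval lid on the plaster stand, moved the round lid to the round jar and the square lid to the square jar, then put the oval lid on the oval jar.

My last wrist-camera checks, taken after each release:

| Lid | Plate top (about 108 mm when fully down) | Centre from the jar's mouth centre | Lid angle against jar |
|---|---|---|---|
| Round | 107.7 mm | within about 1 mm | not needed |
| Square | 107.7 mm | within about 1 mm | 30.0° against 29.9° |
| Oval | 107.7 mm | within about 1 mm | about 12.5° against 12.5–12.8° |

- **Oval lid angle:** the rectangle fits scattered more widely than the ellipse fits. They gave 10–12° for the lid and 10–15° for the jar, so I went by the ellipse fits.
- **Forces:** touchdown readings were at most about 7 N. Force was only read at the end of each move.
- **Surroundings:** the last scene and top pictures show the pot, tub and bowl where they started, and the stand empty. In the top picture the arm hides the turquoise jar nearer the robot and part of the oval jar; both show in the scene picture.

No check failed.

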